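# Hang the spice tin on the free hook of the carousel

### The job

Turn the spice carousel gently by its upright handle, counter-clockwise seen from above, until the free hook has come round to the front and the carousel stands against its stop. Then hang the loose square tin by its wire loop on that hook: push it in past the sprung catch until the loop bears firmly against the shoulder, with a steady push of about 10 N for half a second and never more than 25 N, and let go so that it hangs there, with the catch sprung up again in front of it and the carousel still at its stop. Leave the jar, the salt shaker and the white canister beside it undisturbed.

Things in the scene. Friction and masses are not known exactly. Their poses are not given: they have to be found in the camera images.
- stand: Carousel's fixed stand: dark round foot, diameter 180, with a post. Origin: centre of its underside, z up. Its front is its own -x (bright mark on the rim), toward the robot within 0.25 rad. It carries the turning rack: hub of diameter 40, top 177 high, and four level hooks 90 degrees apart. Three carry fixed tins (out to 98 from the axis, 80 to 158 above the worktop); the fourth is free.
- rack_axis (a point): Point on the carousel's upright turning axis at the height of the hook bars, 150 above the worktop. It does not turn with the rack.
- rack (a joint): Angle of the rack (rad), 0 to 2.0, growing counter-clockwise seen from above. At 2.0 it meets a hard stop, and there the free hook points exactly to the stand's front (-x of the stand). It stays where it is left; turning it takes a torque of about 0.2 N m (about 3 N at the handle).
- handle (a point): Middle of the grip of the upright wooden turning handle: a round pin of diameter 14, standing 50 high on a flat arm (arm's top 26 below this point, pin's top 24 above it), 65 from the turning axis, on the side opposite to the free hook. It turns with the rack.
- hook_home (a point): Where the centre of the loop's top wire lies when the tin is fully home on the free hook: 76 from the turning axis, 5.5 above the bar's axis (wire on the bar, touching the shoulder). Turns with the rack; x points outward along the hook, z up. The shoulder is an upright plate, 10 wide, 7.5 above the bar, its outer face 2 inward of this point; nothing sticks out below the bar.
- hook_tip (a point): Rounded end of the free hook, on the bar's axis, 120 from the turning axis (44 farther out than hook_home). The bar is straight and level, round, diameter 7, axis 150 above the worktop, with no upturned end.
- catch (a joint): Sprung catch on the free hook: a bent leaf, 3 wide, on the bar's top; peak 15 outward of hook_home, 6.5 above the bar's top, slopes of 35 degrees ending 10 either side. Value in m: 0 up, grows as pressed down, at most 0.007; takes 1.5 N at first, 3.5 N when flush. The loop pushed along the hook presses it down (about 3 to 8 N along the hook); behind the loop it springs up.
- spice_tin: The loose tin to hang: square, brushed metal, 44 x 44 x 60 high, with a wire loop upright over its lid; about 0.1 to 0.16 kg. Origin: centre of its underside, z up. It stands on the worktop left or right in front of the carousel.
- tin_center (a point): Centre of the loose tin's body, 30 above its underside. The loop stands in the tin's own y-z plane, so that a hook passes through it along the tin's x axis (either way); grasped across the two faces at +y and -y, the fingers leave the hook's way free.
- tin_loop (a point): Centre of the loop's straight top wire (along the tin's y), on the wire's axis, 75 above the tin's underside. Wire diameter 4. The opening below it is 13 high (from the lid's top, 60 above the underside, to the wire) and 26 wide, so the bar has 6 to spare in height; the raised catch always touches the wire on the way in.
- jar: Bystander: spice jar with a dark blue cap, diameter 46, 85 high, in front of the carousel on the side away from the loose tin. Origin: centre of its underside.
- salt: Bystander: conical salt shaker with a red top, diameter 57, 94 high, left of the carousel. Origin: centre of its underside.
- canister: Bystander: plain white round canister, diameter 64, 92 high, right of the carousel. Origin: centre of its underside.
Mind the look-alikes: they are no part of the job. Leave any orange or turquoise look-alike of the spice_tin alone.

How it is judged:
By the outcome, as a careful person would: the job done as asked, in the order asked, and still so for the second after the job is handed in, with the robot touching nothing.
It also fails if it takes over 72 s, if anything falls off the work surface, if the arm or the gripper's body presses on something with over 40 N, if the wrist force passes 120 N, or if a joint passes its speed limit or range.

### The arm

A 6-joint arm with a two-finger parallel gripper is mounted at the origin on a cart in front of the work surface, level with it; the furniture and walls round the work are solid. World frame = base frame: x ahead of the robot, y to its left, z up, the work surface at z = 0. Lengths are in m, angles in rad, forces in N, time in s.
With the tool pointing down it reaches from about 0.375 to 0.75 m from the base axis. Payload 9 kg.
Tool frame: the origin (TCP) lies at the very end of the fingers, on their centre line; the grasp point (between the pads) lies 19 mm behind it; z points along the fingers, y is the line along which they close (so a half turn about z gives the same grasp; the last joint's range is limited). The gripper opens to 85 mm and grips with 20 to 120 N. Pads are 22 mm wide; open, the fingers measure 114 mm over their backs; the gripper's body (76 mm by 85 mm) begins 54 mm behind the grasp point. The pads swing forward as they close: fully open they stand 13 mm farther back than shut.
Start: joints at [1.112, 0.104, 0.097, 1.564, 0, 1.353], TCP at [0.143, 0.583, 0.231] pointing down, gripper open.
Joint ranges: [-2.99, 2.99], [-0.84, 1.86], [-1.1, 1.16], [-1.84, 2.11], [-1.51, 1.56], [-3.14, 3.14]. Speed limits (rad/s): [2.22, 2.22, 2.57, 3.14, 3.14, 3.14].

### API

Orientations are given as a 3x3 rotation matrix whose columns are the frame's x, y, z axes.
In Python, from bench import ctrl, camera gives the robot as it stands. The module is installed in compiled form; this text tells all that it offers.
- The arm moves only by the tool jog_arm, never from a script. Its arguments are lists of equal length, an entry for each row: "dp": the shift along the tool's x, y, z as a fraction of full scale, a list of three; "spin": the turn about the tool's z as a fraction of full scale; "grip": the opening, from 0 (shut) to 1 (fully open). In form: {"dp": [[tx, ty, tz], ...], "spin": [spin, ...], "grip": [grip, ...]}. A call has 1 to 20 rows; each row shifts and turns the commanded pose from where the row before left it, along the tool's axes as they then stand; what a row does not reach is not made up. Full scale, the value 1, is 0.25 m for a shift and 180 degrees for a turn. A row lasts 1/12 s, in which the tool goes at most 41.7 mm and 7.16 degrees, less where a joint would pass 70% of its speed; a pose out of reach is approached as far as the arm can. A call with a number of a shift or a turn outside -1 to 1 is refused whole. A call with a gripper value outside its range is refused whole. The fingers move at their own pace and stop on an object; the grip force is fixed at half the most. Time passes only in rows, so rows that do not move let the fingers close. It gives the time, the measured TCP pose, the force, the opening and the grip force at its end, in the units of the state.
- ctrl.get_obs(): the state, without advancing time (a new reading comes with each control period).
- camera(name): name is "scene" or "top" or "wrist"; returns a dict with "image" (420x560x3 uint8, red, green, blue), "K" (3x3 intrinsics, pixels), "k1" (the pictures are not rectified: a ray, as slopes to the right and down, at radius r is drawn at 1 + k1 r^2 times it, then the intrinsics apply), "pose" (4x4, takes a point from camera to world coordinates). Camera axes: x right, y up, looking along -z (the intrinsics and any distortion apply to the point x, -y, -z); pixel columns grow to the right and rows downward; lengths in m; the calibration is good to about 2 mm. A picture is of the moment at which its call begins. There is no depth.
- ctrl.job_done(): hands the job in; it is judged then, once.
The state is a dict: "time_s": time; "qpos": joint angles; "dq": joint speeds; "tau": joint torques, N m; "tool_pos": TCP position; "tool_rot": TCP orientation; "contact_force": force on the tool from outside, world axes, zero at the start; "wrist_torque": the same for the moment, N m; "grip_width": finger opening in m; "grasp_force": force on a finger pad.
Only numpy, scipy, OpenCV 4.12 (cv2) and the standard library are available. Lean on these libraries where they do the work, as an engineer would, in place of code of your own. Each camera call takes 0.05 s, during which the arm holds its last target. There are 200 camera calls.

## Working session

There is one attempt and no reset: what is moved stays moved. The work goes in short steps, Python scripts to look and compute and a tool call to move; the robot and the scene stay as the last step left them, time stands still between calls to the robot, and variables do not carry over. Pictures are saved under pics/ and viewed, at most 10 in all, crops included, and the job is handed in when it is done.

Besides the shell and the picture viewer there is one more tool, called after "Request:" by a JSON object that holds its "name" and its "arguments", one argument or row to a line. jog_arm: Moves the arm, as the interface text tells. Shift numbers are shares of 0.25 m and turn numbers shares of 180 degrees, none past 1 either way. Its arguments: {"type":"object","properties":{"dp":{"type":"array","items":{"type":"array","items":{"type":"number","minimum":-1,"maximum":1}}},"spin":{"type":"array","items":{"type":"number","minimum":-1,"maximum":1}},"grip":{"type":"array","items":{"type":"number"}}},"required":["dp","spin","grip"]}

```bash
mkdir -p pics
python3 - <<'E'
from bench import ctrl,camera
import cv2,numpy as np,pickle
d={}
for n in["scene","top","wrist"]:
    c=camera(n); d[n]=c; cv2.imwrite(f"pics/{n}0.png",c["image"][:,:,::-1]); print(n,c["K"].tolist(),c["k1"],np.round(c["pose"],3).tolist())
pickle.dump(d,open("c0.pkl","wb"))
im=[cv2.resize(d[n]["image"][:,:,::-1],(800,600),interpolation=cv2.INTER_CUBIC) for n in["scene","top"]]
cv2.imwrite("pics/s0.png",im[0]);cv2.imwrite("pics/t0.png",im[1])
o=ctrl.get_obs();print(o)
E
```

```text
scene [[405.33719701019874, 0.0, 275.6578374676138], [0.0, 405.33719701019874, 212.54571327298964], [0.0, 0.0, 1.0]] 0.004286710790242819 [[0.706, 0.54, -0.458, 0.031], [-0.708, 0.539, -0.457, -0.476], [-0.0, 0.647, 0.763, 0.956], [0.0, 0.0, 0.0, 1.0]]
top [[468.5343295854116, 0.0, 283.1351759654974], [0.0, 468.5343295854116, 211.5822671975478], [0.0, 0.0, 1.0]] -0.15923473853341194 [[0.009, 0.992, -0.13, 0.36], [-1.0, 0.011, 0.01, 0.025], [0.011, 0.13, 0.991, 1.399], [0.0, 0.0, 0.0, 1.0]]
wrist [[354.95125877467774, 0.0, 279.546697645355], [0.0, 354.95125877467774, 210.0291618142195], [0.0, 0.0, 1.0]] -0.03988941303592264 [[0.238, -0.926, -0.294, 0.068], [0.971, 0.227, 0.073, 0.601], [-0.001, -0.303, 0.953, 0.373], [0.0, 0.0, 0.0, 1.0]]
{'time_s': 0.15, 'qpos': array([1.11229574e+00, 1.04577766e-01, 9.66706384e-02, 1.56388184e+00,
       2.49474304e-05, 1.35307719e+00]), 'dq': array([-0.0019692 , -0.00270788,  0.00431974, -0.00074292, -0.00107197,
       -0.00033789]), 'tau': array([ 3.60000755e-03, -5.57358098e+01,  5.04007816e+01,  1.25778088e-02,
       -2.08683059e-04,  1.03482569e-05]), 'tool_pos': array([0.14296409, 0.58247528, 0.2307043 ]), 'tool_rot': array([[-9.71151868e-01,  2.38461393e-01, -4.61717260e-04],
       [ 2.38461721e-01,  9.71151499e-01, -8.79075446e-04],
       [ 2.38771854e-04, -9.63817653e-04, -9.99999507e-01]]), 'contact_force': array([-0.08907267, -0.28779243, -0.48389538]), 'wrist_torque': array([-0.01796593, -0.03005296,  0.0521531 ]), 'grasp_force': 0.0, 'grip_width': 0.08552799753296937}
```

View pics/s0.png

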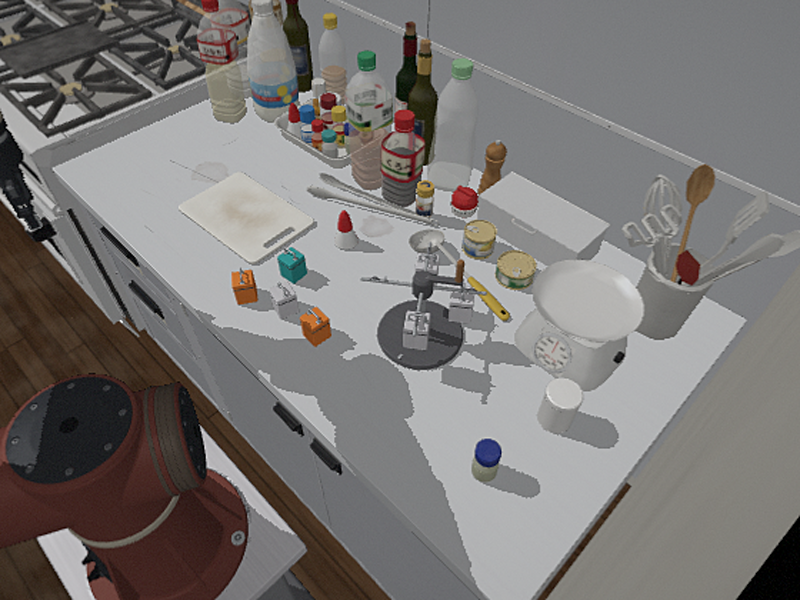

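View pics/t0.png

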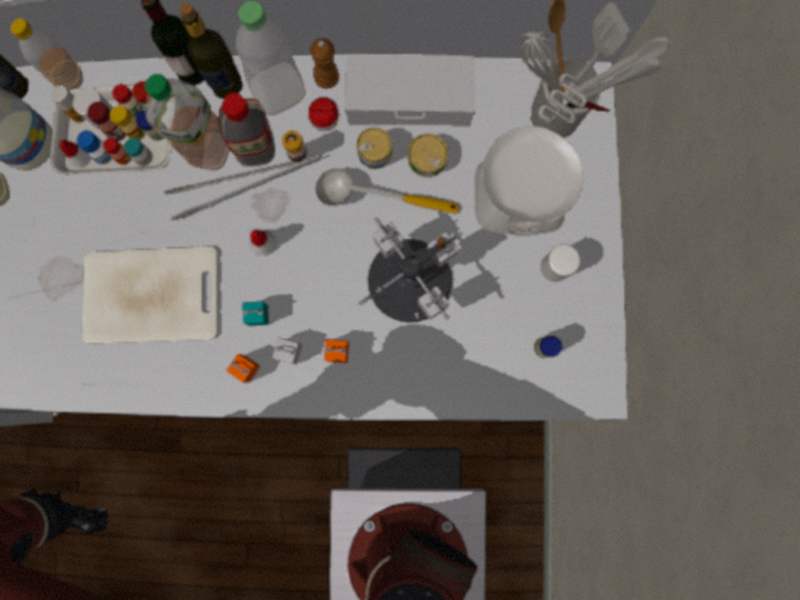

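The scene view shows the stand at (420,335), with the free hook at (365,280), the handle at (460,272) and the grey tin at (285,298) between orange and turquoise decoys. In the top view the hook tip is at about (362,302), the handle at (441,242), the tin at (287,350), the jar at (550,346), the canister at (564,260) and the salt at (258,238).

```bash
cat > h.py <<'E'
import numpy as np,cv2
def ray(c,uv):
    K=c["K"];k=c["k1"];P=np.array(c["pose"]);d=(np.array(uv,float)-[K[0,2],K[1,2]])/[K[0,0],K[1,1]]
    s=d.copy()
    for _ in range(20): s=d/(1+k*(s@s))
    r=P[:3,:3]@np.array([s[0],-s[1],-1.]);return P[:3,3],r/np.linalg.norm(r)
def onz(c,uv,z):
    o,r=ray(c,uv);return o+r*(z-o[2])/r[2]
def proj(c,p):
    P=np.array(c["pose"]);q=P[:3,:3].T@(np.asarray(p,float)-P[:3,3]);s=np.array([q[0],-q[1]])/-q[2]
    s=s*(1+c["k1"]*(s@s));return s*[c["K"][0,0],c["K"][1,1]]+[c["K"][0,2],c["K"][1,2]]
def tri(c1,u1,c2,u2):
    o1,r1=ray(c1,u1);o2,r2=ray(c2,u2);A=np.stack([r1,-r2],1);t=np.linalg.lstsq(A,o2-o1,rcond=None)[0]
    a=o1+r1*t[0];b=o2+r2*t[1];return (a+b)/2,np.linalg.norm(a-b)
E
python3 - <<'E'
import pickle,cv2,numpy as np
from h import *
d=pickle.load(open("c0.pkl","rb"));t=d["top"];s=d["scene"]
f=.7
for n,p,z in[("tip",(362,302),.15),("handle",(441,242),.174),("hub",(413,265),.177),("tin",(287,348),.06),("jar",(550,346),.085),("can",(564,260),.092),("salt",(258,238),.094),("footc",(411,280),.012),("or1",(243,366),.06),("or2",(336,350),.06),("tq",(255,312),.06)]:
    print(n,np.round(onz(t,np.array(p)*f,z),4))
print("hub tri",tri(t,(413*f,265*f),s,(424*f,272*f)))
# foot ellipse in top: dark
g=t["image"].astype(int)
A=cv2.resize(t["image"][165:235,250:335][:,:,::-1],None,fx=4.7,fy=4.7,interpolation=cv2.INTER_CUBIC)[:, :400]
B=cv2.resize(s["image"][170:270,245:330][:,:,::-1],None,fx=4.7,fy=4.7,interpolation=cv2.INTER_CUBIC)[:,:400]
C=cv2.resize(t["image"][215:275,150:250][:,:,::-1],None,fx=4,fy=4,interpolation=cv2.INTER_CUBIC)
W=np.zeros((600,800,3),np.uint8);W[:A.shape[0],:A.shape[1]]=A;W[:B.shape[0],400:400+B.shape[1]]=B;W[340:580,:400]=C
cv2.imwrite("pics/z1.png",W)
E
```

```text
tip [0.5228 0.0923 0.15  ]
handle [ 0.6346 -0.0548  0.174 ]
hub [ 0.5896 -0.0026  0.177 ]
tin [0.4398 0.2464 0.06  ]
jar [ 0.4472 -0.2781  0.085 ]
can [ 0.6199 -0.3085  0.092 ]
salt [0.6574 0.3067 0.094 ]
footc [ 0.5885 -0.0024  0.012 ]
or1 [0.4023 0.3347 0.06  ]
or2 [0.4371 0.1476 0.06  ]
tq [0.5118 0.314  0.06  ]
hub tri (array([ 0.58653177, -0.00141327,  0.18669265]), np.float64(0.0031139467607934645))
```

View pics/z1.png

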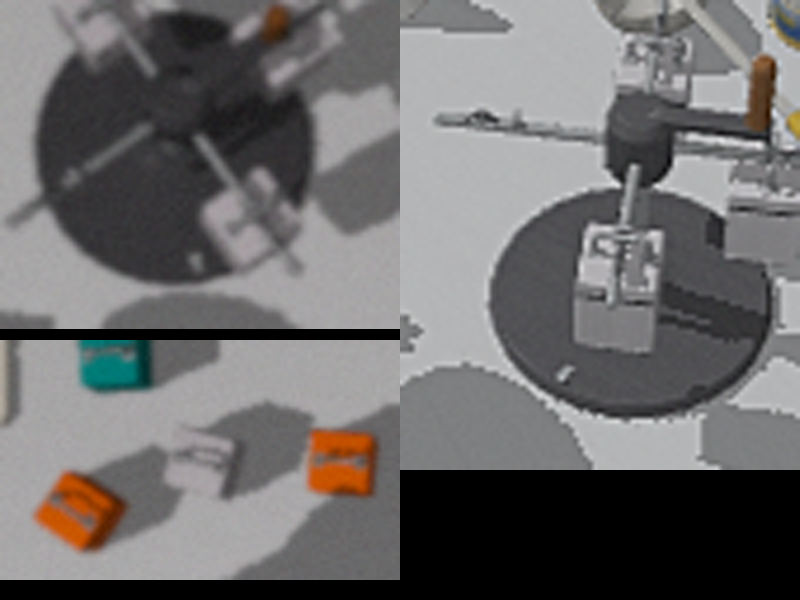

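The crops show the mark on the rim at top-crop (197,262), the free hook tip at (12,220), the hub centre at (183,107) and the handle top at (276,20). In the scene crop the handle top is at (763,58).

Run:
```python
import pickle,cv2,numpy as np
from h import *
d=pickle.load(open("c0.pkl","rb"));t=d["top"];s=d["scene"]
T=lambda x,y:np.array([x/4.7+250,y/4.7+165]);S=lambda x,y:np.array([(x-400)/4.7+245,y/4.7+170])
print("handle top",tri(t,T(276,20),s,S(763,58)))
# handle via masks
def mask(c,box):
    x0,x1,y0,y1=box;h=cv2.cvtColor(c["image"],cv2.COLOR_RGB2HSV)[y0:y1,x0:x1]
    m=(h[...,0]<18)&(h[...,1]>110)
    ys,xs=np.nonzero(m);return xs+x0,ys+y0
for c,b in((t,(295,320,160,185)),(s,(305,335,175,205))):
    xs,ys=mask(c,b);print(len(xs),xs.min(),xs.max(),ys.min(),ys.max(),xs.mean(),ys.mean())
xt,yt=mask(t,(295,320,160,185));xs,ys=mask(s,(305,335,175,205))
print("handle mid",tri(t,(xt.mean(),yt.mean()),s,(xs.mean(),ys.mean())))
print("hub",tri(t,T(183,100),s,S(640,113)), onz(t,T(183,100),.177),onz(s,S(640,113),.177))
print("tip",tri(t,T(12,220),s,S(437,120)),onz(t,T(12,220),.15),onz(s,S(437,120),.15))
print("mark",onz(t,T(196,262),.012),onz(s,S(566,373),.012),)
# foot from ellipse points
for c,pts in((t,[T(37,145),T(315,150),T(180,283),T(165,12)]),(s,[S(490,295),S(770,295),S(640,408)])):
    print([np.round(onz(c,p,.012)[:2],4).tolist() for p in pts])
# grey tin in top crop: corners of lid
C=lambda x,y:np.array([x/4+150,(y-340)/4+215])
q=[onz(t,C(*p),.06)[:2] for p in((172,427),(242,440))];w=[onz(t,C(*p),.075)[:2] for p in((177,465),(223,460))]
print(np.round(q,4),np.round(w,4))
```

```text
handle top (array([ 0.62306177, -0.05126307,  0.22575221]), np.float64(0.0007783010702306191))
30 306 310 166 173 308.1666666666667 169.86666666666667
69 319 324 182 197 321.5652173913044 189.33333333333334
handle mid (array([ 0.62674057, -0.05077683,  0.19747563]), np.float64(0.00338720823772721))
hub (array([ 0.58640354, -0.00078008,  0.17259166]), np.float64(0.004807702572686023)) [ 0.58748401 -0.0022009   0.177     ] [ 0.58119305 -0.00217978  0.177     ]
tip (array([0.52031557, 0.09651732, 0.14313428]), np.float64(0.0055445903570114224)) [0.5216939  0.09452869 0.15      ] [0.51384009 0.09314365 0.15      ]
mark [ 0.51396963 -0.0148903   0.012     ] [ 0.50993705 -0.01632077  0.012     ]
[[0.588, 0.0871], [0.5868, -0.0905], [0.5005, -0.0048], [0.6758, 0.0061]]
[[0.5187, 0.0587], [0.6419, -0.0648], [0.5229, -0.0652]]
[[0.4592 0.2699]
 [0.4505 0.219 ]] [[0.4312 0.2627]
 [0.4352 0.23  ]]
```

Request:
{"name": "jog_arm", "arguments": {
  "dp": [
    [-0.124,-0.101,-0.01],
    [-0.124,-0.101,-0.01],
    [-0.124,-0.101,-0.01],
    [-0.124,-0.101,-0.01],
    [-0.124,-0.101,-0.01],
    [-0.124,-0.101,-0.01],
    [-0.124,-0.101,-0.01],
    [-0.124,-0.101,-0.01],
    [-0.124,-0.101,-0.01],
    [-0.124,-0.101,-0.01],
    [-0.124,-0.101,-0.01],
    [-0.124,-0.101,-0.01],
    [-0.124,-0.101,-0.01],
    [-0.124,-0.101,-0.01],
    [-0.124,-0.101,-0.01],
    [-0.124,-0.101,-0.01],
    [-0.124,-0.101,-0.01],
    [-0.124,-0.101,-0.01],
    [-0.124,-0.101,-0.01],
    [-0.124,-0.101,-0.01]
  ],
  "spin": [0,0,0,0,0,0,0,0,0,0,0,0,0,0,0,0,0,0,0,0],
  "grip": [0.45,0.45,0.45,0.45,0.45,0.45,0.45,0.45,0.45,0.45,0.45,0.45,0.45,0.45,0.45,0.45,0.45,0.45,0.45,0.45]
}}

```text
time_s: 1.82
tool_pos: [0.6255, -0.0574, 0.281]
tool_rot: [[-0.971, 0.239, -0.0], [0.239, 0.971, 0.0], [0.0, 0.0, -1.0]]
contact_force: [0.5, -0.2, 0.6]
grip_width: 0.0384
grasp_force: 0.0
```

Request:
{"name": "jog_arm", "arguments": {
  "dp": [
    [0,0,0],
    [0,0,0],
    [0,0,0],
    [0,0,0],
    [0,0,0],
    [0,0,0]
  ],
  "spin": [0.033,0.033,0.033,0.033,0.033,0],
  "grip": [0.45,0.45,0.45,0.45,0.45,0.45]
}}

```text
time_s: 2.32
tool_pos: [0.6247, -0.0556, 0.2809]
tool_rot: [[-0.722, 0.692, -0.001], [0.692, 0.722, 0.0], [0.001, -0.0, -1.0]]
contact_force: [-1.2, 0.1, -0.4]
grip_width: 0.0388
grasp_force: 0.0
```

```bash
cat >> h.py <<'E'
def state():
    from bench import ctrl
    o=ctrl.get_obs();R=o["tool_rot"]
    print("t",round(o["time_s"],2),"p",np.round(o["tool_pos"],4),"yaw_y",np.round(np.degrees(np.arctan2(R[1,1],R[0,1])),2),"q",np.round(o["qpos"],2),"F",np.round(o["contact_force"],1),"w",round(o["grip_width"],4),"g",round(o["grasp_force"],1))
    return o
def totool(o,D): return np.round(o["tool_rot"].T@np.asarray(D)/.25,4)
def wrist(name):
    from bench import camera
    import pickle
    c=camera(name.split("_")[0]);pickle.dump(c,open(name+".pkl","wb"));cv2.imwrite(f"pics/{name}.png",c["image"][:,:,::-1]);return c
E
python3 - <<'E'
from h import *
o=state();c=wrist("wrist_1")
print("exp handle top px",proj(c,[.623,-.055,.226]),"tcp px",proj(c,o["tool_pos"]))
h=cv2.cvtColor(c["image"],cv2.COLOR_RGB2HSV);m=((h[...,0]<18)&(h[...,1]>110)).astype(np.uint8)
n,l,st,ce=cv2.connectedComponentsWithStats(m)
for i in range(1,n):
    if st[i,4]>60: print(st[i],ce[i])
E
```

```text
t 2.32 p [ 0.6247 -0.0556  0.2809] yaw_y 46.23 q [-0.3   0.21  0.3   1.67  0.    0.47] F [-1.2  0.1 -0.4] w 0.0388 g 0.0
exp handle top px [278.80605086 231.15224765] tcp px [280.25866367 278.48760279]
[275 198  20  39 674] [284.22700297 217.4421365 ]
```

View pics/wrist_1.png

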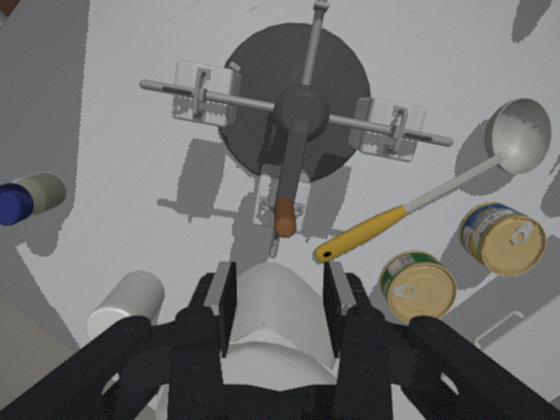

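The wrist picture shows the handle top at (285,228), the hub top at (303,108), the hook tip at (320,5), the rim mark at (234,66), the jar cap at (14,203) and the canister beside it.

Run:
```python
from h import *
import pickle
c=pickle.load(open("wrist_1.pkl","rb"))
for n,p,z in(("pin",(285,228),.226),("hub",(303,107),.177),("tip",(320,5),.15),("mark",(234,66),.012),("footL",(216,110),.01),("footR",(372,98),.01),("footT",(293,22),.01)): print(n,np.round(onz(c,p,z),4))
```

```text
pin [ 0.6241 -0.051   0.226 ]
hub [0.5838 0.0049 0.177 ]
tip [0.5434 0.0606 0.15  ]
mark [ 0.5106 -0.0149  0.012 ]
footL [ 0.5287 -0.0628  0.01  ]
footR [0.64   0.0724 0.01  ]
footT [0.5229 0.0614 0.01  ]
```

Request:
{"name": "jog_arm", "arguments": {
  "dp": [
    [0,0,0.06],
    [0,0,0.06],
    [0,0,0.06],
    [0,0,0.06],
    [0,0,0.06],
    [0,0,0.055],
    [0,0,0]
  ],
  "spin": [0,0,0,0,0,0,0],
  "grip": [0.45,0.45,0.45,0.45,0.45,0.45,0.45]
}}

```text
time_s: 2.95
tool_pos: [0.6233, -0.0551, 0.1892]
tool_rot: [[-0.728, 0.686, -0.004], [0.686, 0.728, 0.001], [0.004, -0.002, -1.0]]
contact_force: [-1.3, -0.5, -0.7]
grip_width: 0.0385
grasp_force: 0.0
```

Run:
```python
from h import *
o=state()
p=o["tool_pos"][:2];C=np.array([.5855,.0]);v=p-C;print(np.linalg.norm(v),np.degrees(np.arctan2(v[1],v[0])))
# arc plan: tool path on circle r=.065 about C, lead 12mm; spin -4.5deg/row
ph=np.radians(np.degrees(np.arctan2(v[1],v[0]))+np.arange(0,96,4.5));yaw=np.radians(46.2)
r0=p;
for k,a in enumerate(ph[1:]):
    q=C+.065*np.array([np.cos(a),np.sin(a)]);d=q-r0;r0=q
    ax=np.array([-np.sin(yaw),np.cos(yaw)])*1;y=np.array([np.cos(yaw),np.sin(yaw)])
    x=np.array([-y[1],y[0]]);print(k,np.round(np.degrees(a),1),np.round([d@x/.25,d@y/.25],3));yaw+=np.radians(3.6)
```

```text
t 2.95 p [ 0.6233 -0.0551  0.1892] yaw_y 46.72 q [-0.3   0.18  0.11  1.5   0.    0.46] F [-1.3 -0.5 -0.7] w 0.0385 g 0.0
0.06680290216202943 -55.54139934848608
0 -51.0 [0.004 0.022]
1 -46.5 [-0.003  0.02 ]
2 -42.0 [-0.003  0.02 ]
3 -37.5 [-0.002  0.02 ]
4 -33.0 [-0.002  0.02 ]
5 -28.5 [-0.002  0.02 ]
6 -24.0 [-0.001  0.02 ]
7 -19.5 [-0.001  0.02 ]
8 -15.0 [-0.001  0.02 ]
9 -10.5 [-0.    0.02]
10 -6.0 [-0.    0.02]
11 -1.5 [0.   0.02]
12 3.0 [0.   0.02]
13 7.5 [0.001 0.02 ]
14 12.0 [0.001 0.02 ]
15 16.5 [0.001 0.02 ]
16 21.0 [0.002 0.02 ]
17 25.5 [0.002 0.02 ]
18 30.0 [0.002 0.02 ]
19 34.5 [0.003 0.02 ]
20 39.0 [0.003 0.02 ]
```

Request:
{"name": "jog_arm", "arguments": {
  "dp": [
    [-0.002,0.011,0],
    [-0.002,0.011,0],
    [-0.001,0.011,0],
    [-0.001,0.011,0],
    [0,0.011,0],
    [0,0.011,0],
    [0,0.011,0],
    [0,0.011,0],
    [0,0.011,0],
    [0,0.011,0],
    [0,0.011,0],
    [0,0.011,0],
    [0,0.011,0],
    [0,0.011,0],
    [0,0.011,0],
    [0,0.011,0],
    [0,0.011,0],
    [0,0.011,0]
  ],
  "spin": [0,0,0,0,-0.007,-0.014,-0.014,-0.014,-0.014,-0.014,-0.014,-0.014,-0.014,-0.014,-0.014,-0.014,-0.014,-0.014],
  "grip": [0.45,0.45,0.45,0.45,0.45,0.45,0.45,0.45,0.45,0.45,0.45,0.45,0.45,0.45,0.45,0.45,0.45,0.45]
}}

```text
time_s: 4.45
tool_pos: [0.6518, -0.0158, 0.1931]
tool_rot: [[-0.987, 0.161, 0.001], [0.161, 0.987, -0.002], [-0.001, -0.001, -1.0]]
contact_force: [-0.6, -3.2, 0.3]
grip_width: 0.0386
grasp_force: 2.0
```

Run:
```python
from h import *
o=state()
p=o["tool_pos"][:2];C=np.array([.5855,.0]);v=p-C;print(np.linalg.norm(v),np.degrees(np.arctan2(v[1],v[0])))
c=wrist("wrist_2")
```

```text
t 4.45 p [ 0.6518 -0.0158  0.1931] yaw_y 80.71 q [-0.22  0.26  0.2   1.51 -0.   -0.06] F [-0.6 -3.2  0.3] w 0.0386 g 2.0
0.0682056260237404 -13.402976284368242
```

View pics/wrist_2.png

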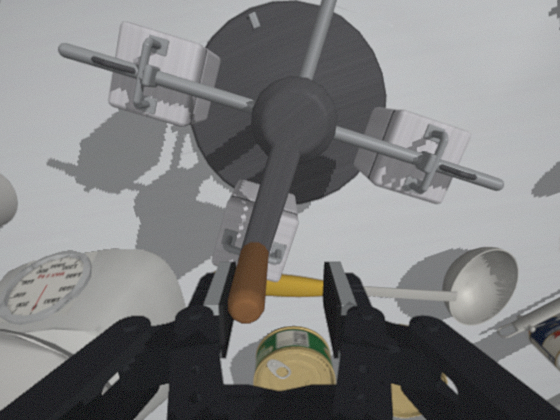

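The picture shows the handle pin at (247,303) caged and pushed by the left finger. The rim mark is at (254,18) and the hook still has about 35° to go.

Request:
{"name": "jog_arm", "arguments": {
  "dp": [
    [0,0.011,0],
    [0,0.011,0],
    [0,0.011,0],
    [0,0.011,0],
    [0,0.011,0],
    [0,0.011,0],
    [0,0.011,0],
    [0,0.011,0],
    [0,0.011,0],
    [0,0.011,0],
    [0,0.006,0],
    [0,0.006,0]
  ],
  "spin": [-0.014,-0.014,-0.014,-0.014,-0.014,-0.014,-0.014,-0.014,-0.014,-0.014,-0.007,-0.007],
  "grip": [0.45,0.45,0.45,0.45,0.45,0.45,0.45,0.45,0.45,0.45,0.45,0.45]
}}

```text
time_s: 5.5
tool_pos: [0.651, 0.0144, 0.1933]
tool_rot: [[-0.949, -0.314, 0.003], [-0.314, 0.949, -0.001], [-0.002, -0.002, -1.0]]
contact_force: [5.7, -4.1, -0.1]
grip_width: 0.0385
grasp_force: 2.6
```

Request:
{"name": "jog_arm", "arguments": {
  "dp": [
    [0,0.004,0],
    [0,0.004,0],
    [0,0.004,0]
  ],
  "spin": [-0.006,-0.006,-0.006],
  "grip": [0.45,0.45,0.45]
}}

```text
time_s: 5.75
tool_pos: [0.6501, 0.0172, 0.1933]
tool_rot: [[-0.93, -0.367, 0.003], [-0.367, 0.93, -0.001], [-0.003, -0.002, -1.0]]
contact_force: [6.3, -3.7, 0.2]
grip_width: 0.0386
grasp_force: 2.6
```

Run:
```python
from h import *
o=state()
p=o["tool_pos"][:2];C=np.array([.5855,.0]);v=p-C;print(np.linalg.norm(v),np.degrees(np.arctan2(v[1],v[0])))
```

```text
t 5.75 p [0.6501 0.0172 0.1933] yaw_y 111.53 q [-0.17  0.25  0.19  1.51 -0.   -0.55] F [ 6.3 -3.7  0.2] w 0.0386 g 2.6
0.06685996490403379 14.883664227527039
```

Request:
{"name": "jog_arm", "arguments": {
  "dp": [
    [-0.007,0.006,0],
    [-0.007,0.006,0],
    [0,0,0]
  ],
  "spin": [0,0,0],
  "grip": [0.45,0.45,0.45]
}}

```text
time_s: 6.0
tool_pos: [0.6511, 0.022, 0.1928]
tool_rot: [[-0.931, -0.366, 0.0], [-0.366, 0.931, -0.0], [-0.0, -0.0, -1.0]]
contact_force: [0.4, -2.6, 1.6]
grip_width: 0.0382
grasp_force: 0.9
```

Run:
```python
from h import *
o=state()
c=wrist("wrist_3")
import pickle
p=o["tool_pos"][:2];C=np.array([.5855,.0]);v=p-C;print(np.linalg.norm(v),np.degrees(np.arctan2(v[1],v[0])))
```

```text
t 6.0 p [0.6511 0.022  0.1928] yaw_y 111.47 q [-0.17  0.26  0.2   1.51 -0.   -0.54] F [ 0.4 -2.6  1.6] w 0.0382 g 0.9
0.06919285286954677 18.549006213421848
```

View pics/wrist_3.png

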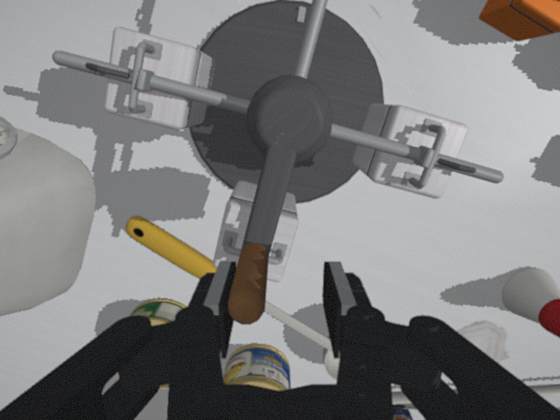

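The mark at (301,12) is now almost under the hook, which runs through (319,5) and (303,75), so only a few degrees remain.

Run:
```python
from h import *
import pickle
c=pickle.load(open("wrist_3.pkl","rb"))
a=onz(c,(319,5),.1515);b=onz(c,(304,75),.1515);v=a-b;print("hook dir",np.degrees(np.arctan2(v[1],v[0])),a,b)
m=onz(c,(301,13),.012);L=onz(c,(190,103),.01);R=onz(c,(383,102),.01);B=onz(c,(290,203),.01)
print(m,L,R,B)
pin=onz(c,(246,300),.226);print(pin)
for C in([.5855,0],[.5845,.004]):
  w=m[:2]-C;print(np.degrees(np.arctan2(w[1],w[0])))
```

```text
hook dir -170.24693887806797 [ 0.5337047  -0.00479512  0.1515    ] [5.64725851e-01 5.36994917e-04 1.51500000e-01]
[ 0.51035067 -0.01481444  0.012     ] [ 0.61194242 -0.07856828  0.01      ] [0.54881245 0.07937073 0.01      ] [0.66496544 0.03782583 0.01      ]
[0.64624545 0.00722228 0.226     ]
-168.8480837468783
-165.7624069903998
```

Request:
{"name": "jog_arm", "arguments": {
  "dp": [
    [-0.003,0.006,0],
    [-0.003,0.006,0],
    [0,0,0]
  ],
  "spin": [0,0,0],
  "grip": [0.45,0.45,0.45]
}}

```text
time_s: 6.3
tool_pos: [0.6511, 0.0255, 0.1926]
tool_rot: [[-0.93, -0.366, 0.0], [-0.366, 0.93, 0.0], [-0.0, 0.0, -1.0]]
contact_force: [-0.2, -2.3, 1.6]
grip_width: 0.0385
grasp_force: 0.8
```

Request:
{"name": "jog_arm", "arguments": {
  "dp": [
    [-0.003,0.006,0],
    [-0.002,0.004,0],
    [0,0,0]
  ],
  "spin": [0,0,0],
  "grip": [0.45,0.45,0.45]
}}

```text
time_s: 6.55
tool_pos: [0.6513, 0.0282, 0.1925]
tool_rot: [[-0.93, -0.366, -0.0], [-0.366, 0.93, 0.0], [0.0, 0.0, -1.0]]
contact_force: [0.2, -2.3, 1.1]
grip_width: 0.0384
grasp_force: 0.9
```

Request:
{"name": "jog_arm", "arguments": {
  "dp": [
    [-0.002,0.005,0],
    [-0.002,0.005,0],
    [0,0,0]
  ],
  "spin": [0,0,0],
  "grip": [0.45,0.45,0.45]
}}

```text
time_s: 6.8
tool_pos: [0.6513, 0.0284, 0.1924]
tool_rot: [[-0.931, -0.365, -0.001], [-0.365, 0.931, -0.004], [0.002, -0.004, -1.0]]
contact_force: [-1.5, -14.1, 0.9]
grip_width: 0.0384
grasp_force: 6.2
```

Request:
{"name": "jog_arm", "arguments": {
  "dp": [
    [-0.002,0.004,0],
    [-0.002,0.004,0],
    [0,0,0]
  ],
  "spin": [0,0,0],
  "grip": [0.45,0.45,0.45]
}}

```text
time_s: 7.05
tool_pos: [0.6513, 0.0285, 0.1923]
tool_rot: [[-0.932, -0.363, -0.001], [-0.363, 0.932, -0.008], [0.004, -0.007, -1.0]]
contact_force: [-3.1, -23.2, 0.5]
grip_width: 0.0386
grasp_force: 10.3
```

Run:
```python
from h import *
o=state();wrist("wrist_4")
```

```text
t 7.05 p [0.6513 0.0285 0.1923] yaw_y 111.29 q [-0.15  0.26  0.2   1.51 -0.01 -0.52] F [ -3.1 -23.2   0.5] w 0.0386 g 10.3
```

The force rise from 2 N to 23 N shows the stop is reached. I'll centre the fingers around the pin and lift off.

Request:
{"name": "jog_arm", "arguments": {
  "dp": [
    [0,-0.01,0],
    [0,-0.02,0],
    [0,-0.02,0],
    [0,-0.015,0],
    [0,0,0],
    [0,0,0],
    [0,0,-0.06],
    [0,0,-0.06],
    [0,0,-0.06],
    [0,0,-0.06],
    [0,0,-0.06],
    [0,0,-0.06],
    [0,0,-0.04]
  ],
  "spin": [0,0,0,0,0,0,0,0,0,0,0,0,0],
  "grip": [0.45,0.45,0.45,0.45,0.45,0.45,0.45,0.45,0.45,0.45,0.45,0.45,0.45]
}}

```text
time_s: 8.18
tool_pos: [0.6577, 0.0182, 0.2943]
tool_rot: [[-0.93, -0.367, 0.002], [-0.367, 0.93, 0.0], [-0.001, -0.0, -1.0]]
contact_force: [0.8, -0.2, 0.4]
grip_width: 0.0387
grasp_force: 0.0
```

Run:
```python
from h import *
o=state();print(totool(o,np.array([.40,.14,.31])-o["tool_pos"]))
c=wrist("wrist_5")
```

```text
t 8.18 p [0.6577 0.0182 0.2943] yaw_y 111.51 q [-0.17  0.32  0.45  1.71  0.   -0.55] F [ 0.8 -0.2  0.4] w 0.0387 g 0.0
[ 0.7803  0.8313 -0.0644]
```

Request:
{"name": "jog_arm", "arguments": {
  "dp": [
    [0.048,0.117,0.005],
    [0.048,0.117,0.005],
    [0.048,0.117,0.005],
    [0.048,0.117,0.005],
    [0.048,0.117,0.005],
    [0.048,0.117,0.005],
    [0.048,0.117,0.005],
    [0.048,0.117,0.005],
    [0.048,0.117,0.005],
    [0.048,0.117,0.005],
    [0,0,0],
    [0,0,0],
    [0,0,0],
    [0,0,0]
  ],
  "spin": [0,0,0,0,0,0,0,0,0,0,0.039,0.039,0.039,0],
  "grip": [0.78,0.78,0.78,0.78,0.78,0.78,0.78,0.78,0.78,0.78,0.78,0.78,0.78,0.78]
}}

```text
time_s: 9.4
tool_pos: [0.4383, 0.2464, 0.2797]
tool_rot: [[-1.0, -0.003, -0.0], [-0.003, 1.0, 0.0], [0.0, 0.0, -1.0]]
contact_force: [-0.6, -1.0, -0.3]
grip_width: 0.0667
grasp_force: 0.0
```

Run:
```python
from h import *
o=state();c=wrist("wrist_6");print(proj(c,[.44,.246,.06]))
im=cv2.resize(c["image"][:,:,::-1],(800,600),interpolation=cv2.INTER_CUBIC);cv2.imwrite("pics/w6.png",im)
```

```text
t 9.4 p [0.4383 0.2464 0.2797] yaw_y 90.15 q [ 0.25 -0.17 -0.09  1.66  0.    0.25] F [-0.6 -1.  -0.3] w 0.0667 g 0.0
[279.36086267 177.22573338]
```

View pics/w6.png

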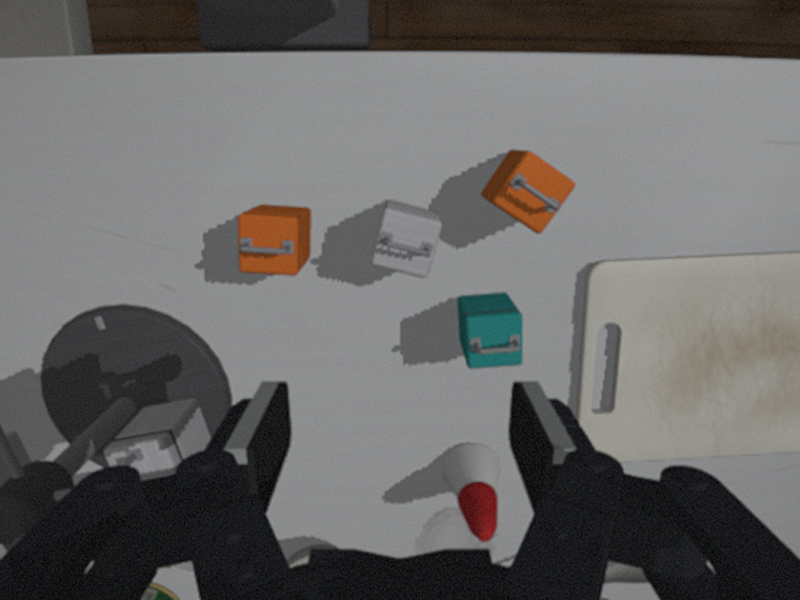

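The grey tin is at about (405,240) with its wire from (382,240) to (427,250), slightly turned. The orange tins are at (275,240) and (528,190) and the turquoise one at (490,330). I'll zoom in on it.

Run:
```python
from h import *
import pickle
c=pickle.load(open("wrist_6.pkl","rb"))
a=c["image"][130:205,245:325][:,:,::-1]
cv2.imwrite("pics/z2.png",cv2.resize(a,None,fx=7,fy=7,interpolation=cv2.INTER_CUBIC))
```

```text
(no output)
```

View pics/z2.png

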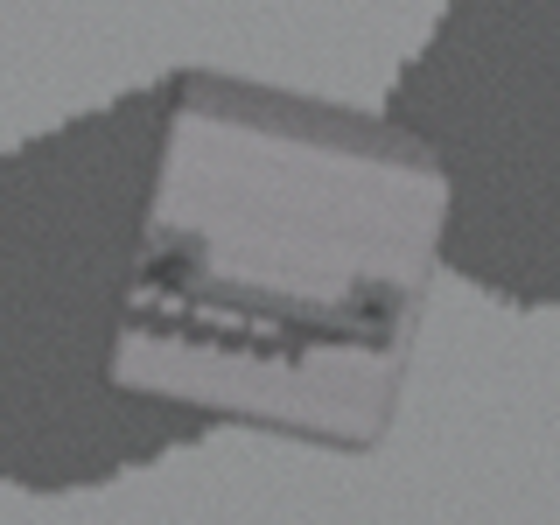

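The lid corners are at crop (173,110), (443,175), (375,445) and (112,380), and the wire runs from (205,288) to (385,335).

Run:
```python
from h import *
import pickle
c=pickle.load(open("wrist_6.pkl","rb"))
f=lambda p:(p[0]/7+245-.4,p[1]/7+130-.4)
q=np.array([onz(c,f(p),.06)[:2] for p in((173,110),(443,175),(375,445),(112,380))])
print(q.round(4),"c",q.mean(0))
for a,b in((0,1),(3,2),(0,3),(1,2)):
    v=q[b]-q[a];print(np.linalg.norm(v),np.degrees(np.arctan2(v[1],v[0])))
w=np.array([onz(c,f(p),.077)[:2] for p in((205,288),(385,335))]);v=w[1]-w[0];print(w,np.degrees(np.arctan2(v[1],v[0])))
```

```text
[[0.4071 0.2357]
 [0.4164 0.275 ]
 [0.4571 0.2659]
 [0.4471 0.2264]] c [0.43191656 0.25076403]
0.04037098624965899 76.68477582225067
0.04068553365950915 75.86950993922783
0.04115193365611289 -13.117761063495564
0.04173303776576799 -12.6943075449514
[[0.42977214 0.24058453]
 [0.43644915 0.26604425]] 75.30469044864931
```

Request:
{"name": "jog_arm", "arguments": {
  "dp": [
    [0.026,0.018,0],
    [0,0,0.05],
    [0,0,0.09],
    [0,0,0.09],
    [0,0,0.09],
    [0,0,0.09],
    [0,0,0.09],
    [0,0,0.06],
    [0,0,0]
  ],
  "spin": [0.025,0.025,0.026,0,0,0,0,0,0],
  "grip": [0.78,0.78,0.78,0.78,0.78,0.78,0.78,0.78,0.78]
}}

```text
time_s: 10.2
tool_pos: [0.4302, 0.2498, 0.1363]
tool_rot: [[-0.974, 0.225, -0.005], [0.225, 0.974, -0.001], [0.005, -0.002, -1.0]]
contact_force: [-0.9, 0.5, 0.5]
grip_width: 0.067
grasp_force: 0.0
```

Run:
```python
from h import *
o=state();c=wrist("wrist_7")
im=c["image"][:,:,::-1].copy()
for p in([.432,.251,.06],[.4331,.2533,.075]): print(proj(c,p))
print(proj(c,o["tool_pos"]+[0,0,-.08]))
cv2.imwrite("pics/w7.png",im)
```

```text
t 10.2 p [0.4302 0.2498 0.1363] yaw_y 76.98 q [ 0.26 -0.2  -0.37  1.41  0.    0.49] F [-0.9  0.5  0.5] w 0.067 g 0.0
[282.60966479 224.49123641]
[286.81153493 233.58784799]
[280.26104156 220.47987012]
```

View pics/w7.png

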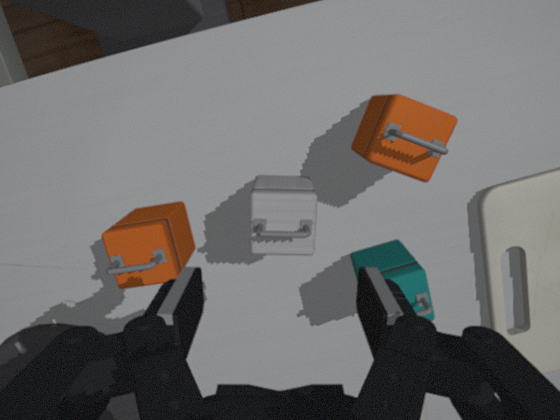

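The lid spans columns 251–317 and rows 191–255, centred about 2 mm from the tool axis, and the yaw is matched. Descending and grasping.

Request:
{"name": "jog_arm", "arguments": {
  "dp": [
    [-0.007,0.008,0.06],
    [0,0,0.08],
    [0,0,0.08],
    [0,0,0.08],
    [0,0,0.06],
    [0,0,0.05],
    [0,0,0.03],
    [0,0,0.02],
    [0,0,0],
    [0,0,0],
    [0,0,0],
    [0,0,0],
    [0,0,0],
    [0,0,0],
    [0,0,0]
  ],
  "spin": [0,0,0,0,0,0,0,0,0,0,0,0,0,0,0],
  "grip": [0.78,0.78,0.78,0.78,0.78,0.78,0.78,0.78,0.7,0.6,0.5,0.4,0.3,0.3,0.3]
}}

```text
time_s: 11.5
tool_pos: [0.4353, 0.2522, 0.0263]
tool_rot: [[-0.973, 0.229, 0.002], [0.229, 0.973, 0.001], [-0.002, 0.001, -1.0]]
contact_force: [-0.2, -0.3, 7.7]
grip_width: 0.0434
grasp_force: 61.5
```

Run:
```python
from h import *
o=state()
```

```text
t 11.5 p [0.4353 0.2522 0.0263] yaw_y 76.75 q [ 0.26 -0.13 -0.51  1.19 -0.    0.5 ] F [-0.2 -0.3  7.7] w 0.0434 g 61.5
```

Request:
{"name": "jog_arm", "arguments": {
  "dp": [
    [0,0,-0.02],
    [0,0,-0.05],
    [0,0,-0.09],
    [0,0,-0.09],
    [0,0,-0.09],
    [0,0,-0.09],
    [0,0,-0.09],
    [0,0,-0.02],
    [0,0,0]
  ],
  "spin": [0,0,0,0,0,0,0,0,0],
  "grip": [0.3,0.3,0.3,0.3,0.3,0.3,0.3,0.3,0.3]
}}

```text
time_s: 12.25
tool_pos: [0.4355, 0.2523, 0.1624]
tool_rot: [[-0.973, 0.229, 0.004], [0.229, 0.973, 0.001], [-0.003, 0.002, -1.0]]
contact_force: [0.4, 0.1, -1.5]
grip_width: 0.0427
grasp_force: 61.1
```

Request:
{"name": "jog_arm", "arguments": {
  "dp": [
    [-0.01,-0.05,0],
    [-0.02,-0.095,0],
    [-0.02,-0.095,0],
    [-0.02,-0.095,0],
    [-0.02,-0.095,0],
    [-0.02,-0.095,0],
    [-0.02,-0.095,0],
    [-0.02,-0.095,0],
    [-0.02,-0.095,0],
    [-0.02,-0.095,0],
    [-0.02,-0.095,0],
    [-0.02,-0.095,0],
    [-0.01,-0.05,0],
    [0,0,0],
    [0,0,0],
    [0,0,0],
    [0,0,0],
    [0,0,0],
    [0,0,0]
  ],
  "spin": [0,0,0,0,0,0,0,0,0,0,0,0,0,-0.033,-0.033,-0.033,-0.033,-0.033,0],
  "grip": [0.3,0.3,0.3,0.3,0.3,0.3,0.3,0.3,0.3,0.3,0.3,0.3,0.3,0.3,0.3,0.3,0.3,0.3,0.3]
}}

```text
time_s: 13.83
tool_pos: [0.4264, -0.0402, 0.1586]
tool_rot: [[-0.958, -0.287, -0.002], [-0.287, 0.958, 0.001], [0.002, 0.001, -1.0]]
contact_force: [-0.2, 0.2, -1.7]
grip_width: 0.0434
grasp_force: 61.3
```

Run:
```python
from h import *
o=state();c=wrist("wrist_8");t=wrist("top_8");s=wrist("scene_8")
W=np.zeros((600,800,3),np.uint8)
W[:420,:560]=c["image"][:,:,::-1]
a=t["image"][160:240,245:325][:,:,::-1];W[:300,500:]=cv2.resize(a,(300,300),interpolation=cv2.INTER_CUBIC)
b=s["image"][150:260,210:340][:,:,::-1];W[300:,445:]=cv2.resize(b,(355,300),interpolation=cv2.INTER_CUBIC)
cv2.imwrite("pics/m8.png",W)
```

```text
t 13.83 p [ 0.4264 -0.0402  0.1586] yaw_y 106.7 q [-0.4  -0.44 -0.52  1.49  0.   -0.69] F [-0.2  0.2 -1.7] w 0.0434 g 61.3
```

View pics/m8.png

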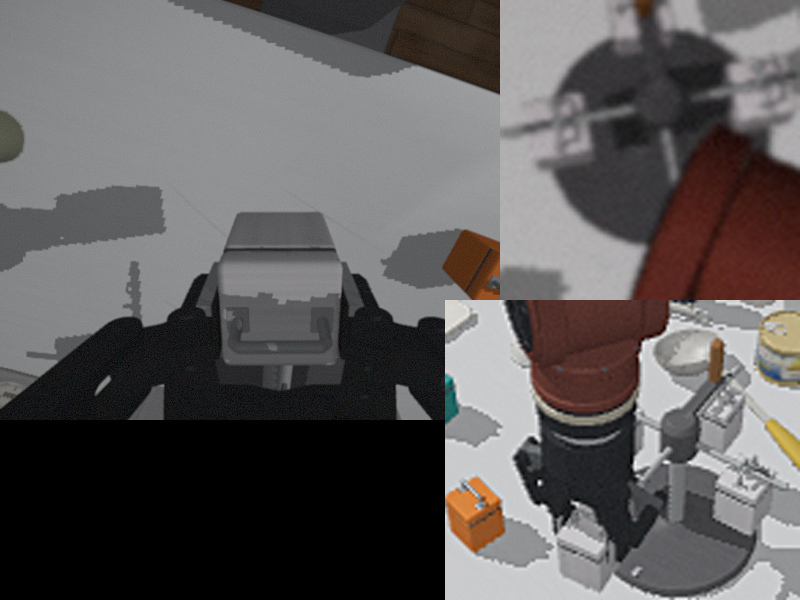

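The wrist view shows the tin held square with its wire at (233–330,345), and the hook end appears behind it near (282,375). The top inset shows the side hooks in line from (500,132) to (800,85). From here I'll work from numbers.

Run:
```python
from h import *
import pickle
t=pickle.load(open("top_8.pkl","rb"))
f=lambda x,y:((x-500)/3.75+245-.4,y/3.75+160-.4)
a=onz(t,f(500,132),.15);b=onz(t,f(795,86),.15);v=b-a;print("side bars top: yaw",np.degrees(np.arctan2(v[1],v[0])),a,b)
print("hub",onz(t,f(660,100),.177))
c=pickle.load(open("wrist_5.pkl","rb"));g=cv2.cvtColor(c["image"],cv2.COLOR_RGB2GRAY).astype(float)
for C in([.5845,.002],):
  for r in(.03,.045,.06,.075,.09,.105,.118):
    a_=np.radians(196);p=proj(c,[C[0]+r*np.cos(a_),C[1]+r*np.sin(a_),.152])
    u,w=p.round().astype(int)
    if 0<=w<420: print(r,p.round(1),u-16,g[w,u-16:u+17].astype(int).tolist())
# dark foot blob & hub in wrist_5
m=(g<70).astype(np.uint8);m[230:]=0
n,l,st,ce=cv2.connectedComponentsWithStats(m)
i=1+np.argmax(st[1:,4]);print(st[i],ce[i])
```

```text
side bars top: yaw -80.36244723112105 [0.56782443 0.11687619 0.15      ] [ 0.60399134 -0.09610644  0.15      ]
hub [0.58746027 0.00222717 0.177     ]
0.03 [299.7  60.7] 284 [76, 72, 72, 73, 73, 70, 75, 70, 72, 71, 72, 73, 70, 74, 89, 103, 117, 131, 152, 154, 133, 111, 81, 67, 72, 71, 72, 72, 70, 71, 71, 73, 68]
0.045 [301.9  39.1] 286 [71, 72, 71, 72, 75, 74, 73, 74, 72, 70, 73, 70, 70, 68, 73, 75, 88, 104, 117, 134, 149, 151, 130, 107, 74, 69, 68, 72, 71, 67, 71, 69, 68]
0.06 [304.3  16.9] 288 [172, 170, 171, 170, 169, 164, 165, 165, 165, 165, 166, 166, 166, 166, 166, 149, 102, 79, 89, 107, 118, 136, 149, 147, 128, 131, 156, 165, 165, 166, 165, 166, 164]
[ 216   20  101  207 5231] [258.99923533 116.84171287]
```

Run:
```python
from h import *
import pickle
for nm in("wrist_3","wrist_4","wrist_5"):
    c=pickle.load(open(nm+".pkl","rb"));g=cv2.cvtColor(c["image"],cv2.COLOR_RGB2GRAY).astype(float)
    P=[];px=[]
    for w in range(26,72,3):
        r=g[w,290:330];b=(r>85)&(r<185)
        n,l=cv2.connectedComponents(b.astype(np.uint8).reshape(1,-1))
        best=max(range(1,n),key=lambda i:(l==i).sum());xs=np.nonzero(l[0]==best)[0]+290
        if 5<len(xs)<16: px.append((w,xs.mean(),len(xs)));P.append(onz(c,(xs.mean(),w),.150)[:2])
    P=np.array(P);vx,vy,x0,y0=cv2.fitLine(P.astype(np.float32),cv2.DIST_HUBER,0,1e-4,1e-4).ravel()
    if vx>0: vx,vy=-vx,-vy
    print(nm,len(P),"yaw",np.degrees(np.arctan2(vy,vx)),"y at x=.585:",y0+(.585-x0)*vy/vx,"at .47",y0+(.47-x0)*vy/vx, px[0],px[-1])
```

```text
wrist_3 16 yaw -173.61601 y at x=.585: 0.00123152 at .47 -0.011635259 (26, np.float64(313.5), 14) (71, np.float64(301.5), 14)
wrist_4 8 yaw -163.40504 y at x=.585: 0.0058945348 at .47 -0.028377414 (26, np.float64(294.0), 9) (47, np.float64(292.5), 6)
wrist_5 16 yaw -168.3341 y at x=.585: 0.0014901161 at .47 -0.022253864 (26, np.float64(324.5), 10) (71, np.float64(300.0), 7)
```

Run:
```python
from h import *
import pickle
c=pickle.load(open("wrist_5.pkl","rb"))
P=np.array([onz(c,p,.15)[:2] for p in((302,61),(305.7,39),(309.3,17))]);v=P[2]-P[0]
print("w5 bar yaw",np.degrees(np.arctan2(v[1],v[0])),P)
h=cv2.cvtColor(c["image"],cv2.COLOR_RGB2HSV);m=((h[...,0]<18)&(h[...,1]>110)).astype(np.uint8)
n,l,st,ce=cv2.connectedComponentsWithStats(m)
for i in range(1,n):
    if st[i,4]>60: print("brown",st[i],ce[i])
t=pickle.load(open("top_8.pkl","rb"))
# side bar profiles in top: columns, intensity along rows near predicted line
g=cv2.cvtColor(t["image"],cv2.COLOR_RGB2GRAY).astype(int)
for yaw in(190,195):
  for s in(-1,1):
    for r in(.04,.112):
      a=np.radians(yaw+90*s);p=proj(t,[.586+r*np.cos(a),.001+r*np.sin(a),.15]);u,w=p.round().astype(int)
      print(yaw,s,r,p.round(1),w-7,g[w-7:w+8,u].tolist())
ht=cv2.cvtColor(t["image"],cv2.COLOR_RGB2HSV)[150:175,270:310];ys,xs=np.nonzero((ht[...,0]<18)&(ht[...,1]>110));print("top brown",xs.mean()+270,ys.mean()+150,len(xs),onz(t,(xs.mean()+270,ys.mean()+150),.21))
```

```text
w5 bar yaw -167.55786578939563 [[ 0.55497256 -0.00453193]
 [ 0.53983856 -0.00783334]
 [ 0.52514226 -0.01111355]]
brown [ 438    0   68   49 2309] [471.85621481  23.90731919]
brown [494   0  25  12 171] [508.62573099   3.76608187]
brown [269 187  20  34 559] [278.56887299 203.88550984]
brown [489 252  43  34 499] [509.97995992 268.54509018]
brown [299 377  33  10  92] [315.41304348 380.75      ]
190 -1 0.04 [272.9 191. ] 184 [53, 45, 36, 39, 57, 93, 108, 89, 64, 51, 52, 54, 54, 56, 57]
190 -1 0.112 [246.7 195.3] 188 [174, 173, 175, 175, 175, 162, 133, 127, 136, 161, 174, 172, 174, 173, 174]
190 1 0.04 [302.1 186.3] 179 [28, 31, 33, 39, 68, 110, 105, 63, 34, 35, 29, 37, 43, 42, 36]
190 1 0.112 [328.1 182.1] 175 [104, 106, 102, 104, 111, 116, 105, 107, 109, 109, 112, 121, 137, 147, 167]
195 -1 0.04 [273.2 192.2] 185 [45, 36, 39, 57, 93, 108, 89, 64, 51, 52, 54, 54, 56, 57, 56]
195 -1 0.112 [247.4 198.8] 192 [175, 162, 133, 127, 136, 161, 174, 172, 174, 173, 174, 177, 173, 174, 176]
195 1 0.04 [301.8 185. ] 178 [30, 28, 31, 33, 39, 68, 110, 105, 63, 34, 35, 29, 37, 43, 42]
195 1 0.112 [327.3 178.6] 172 [109, 106, 102, 101, 107, 100, 97, 106, 116, 108, 104, 106, 116, 135, 150]
top brown 283.0 159.5 28 [0.65206271 0.01449883 0.21      ]
```

Run:
```python
from h import *
import pickle
t=pickle.load(open("top_8.pkl","rb"));c=pickle.load(open("wrist_5.pkl","rb"));d=pickle.load(open("c0.pkl","rb"))
a,b,e=[onz(t,p,.15)[:2] for p in((246.7,195),(302,184.5),(273,190))];v=a-b;print("side yaw+90",np.degrees(np.arctan2(v[1],v[0]))+90,a,b,e)
h=np.array([.55497,-.00453]);
# pin and wire5
print("pin w5",[onz(c,(278.57,q),z)[:2].round(4) for q,z in((213,.226),(204,.21))])
# wrist_8: hook tip seen & wire
w=pickle.load(open("wrist_8.pkl","rb"));g=cv2.cvtColor(w["image"],cv2.COLOR_RGB2GRAY).astype(int)
for r in(338,344,352,358,364,370,376,382,388): print(r,g[r,222:342:3].tolist())
for yaw in(190,192,194):
  A=np.array([.586,.002]);a_=np.radians(yaw);u=np.array([np.cos(a_),np.sin(a_)])
  print(yaw,[proj(w,[*(A+q*u),.1535]).round(0).tolist() for q in(.12,.11,.1)])
R=np.array([-.958,-.287]);Y=np.array([-.287,.958]);T=np.array([.4264,-.0402])
for s in(-13,13): print("wire",proj(w,[*(T+Y*s/1000),.1586+.0487]).round(0))
```

```text
side yaw+90 191.53664138643563 [0.56733384 0.1111822 ] [ 0.59783013 -0.03822273] [0.58179106 0.04025765]
pin w5 [array([0.6499, 0.0142]), array([0.6489, 0.0137])]
338 [68, 90, 74, 68, 56, 52, 65, 91, 88, 94, 91, 92, 92, 90, 93, 91, 93, 92, 95, 89, 87, 90, 91, 94, 93, 90, 89, 91, 91, 92, 93, 88, 89, 56, 61, 60, 49, 90, 79, 9]
344 [65, 85, 69, 71, 67, 69, 65, 67, 66, 69, 67, 66, 66, 71, 69, 82, 85, 89, 69, 67, 69, 66, 66, 68, 65, 67, 65, 65, 70, 66, 66, 62, 68, 67, 66, 62, 63, 83, 77, 4]
352 [70, 86, 87, 90, 79, 69, 67, 67, 68, 66, 62, 67, 68, 69, 65, 68, 69, 60, 62, 66, 68, 66, 68, 66, 66, 66, 64, 67, 69, 65, 63, 63, 67, 62, 70, 88, 89, 82, 72, 37]
358 [47, 89, 89, 90, 86, 91, 87, 89, 88, 88, 88, 89, 84, 90, 88, 90, 88, 84, 90, 89, 88, 87, 90, 89, 85, 88, 86, 88, 87, 87, 89, 84, 89, 88, 86, 87, 89, 84, 71, 59]
364 [39, 45, 59, 69, 75, 76, 73, 73, 76, 73, 74, 71, 74, 75, 73, 72, 72, 73, 75, 74, 77, 74, 76, 77, 72, 70, 67, 74, 69, 71, 67, 71, 65, 73, 74, 94, 93, 68, 57, 61]
370 [40, 40, 41, 40, 44, 36, 42, 42, 42, 37, 41, 39, 37, 38, 60, 62, 64, 71, 73, 61, 70, 94, 112, 97, 37, 32, 40, 30, 41, 57, 49, 58, 59, 59, 57, 58, 57, 60, 56, 53]
376 [38, 39, 43, 36, 42, 39, 43, 44, 34, 31, 39, 45, 34, 39, 59, 63, 59, 69, 65, 65, 82, 104, 110, 78, 38, 46, 39, 40, 45, 58, 57, 54, 55, 57, 52, 57, 59, 59, 58, 58]
382 [39, 41, 36, 41, 33, 41, 36, 39, 37, 42, 43, 43, 44, 40, 62, 61, 65, 68, 60, 65, 83, 101, 110, 48, 37, 43, 41, 40, 59, 56, 58, 55, 56, 60, 55, 55, 54, 57, 56, 55]
388 [10, 16, 20, 18, 17, 19, 18, 17, 29, 23, 25, 28, 13, 20, 33, 44, 55, 53, 54, 70, 45, 65, 95, 22, 25, 22, 25, 23, 25, 26, 26, 29, 12, 22, 21, 20, 26, 26, 23, 23]
190 [[297.0, 355.0], [294.0, 371.0], [292.0, 386.0]]
192 [[289.0, 355.0], [287.0, 370.0], [285.0, 386.0]]
194 [[280.0, 354.0], [279.0, 370.0], [278.0, 385.0]]
wire [240. 353.]
wire [321. 353.]
```

Request:
{"name": "jog_arm", "arguments": {
  "dp": [
    [0,0,0],
    [0,0.033,0],
    [0,0,0.05],
    [0,0,0.06],
    [0,0,0.05],
    [0,0,0.036],
    [0,0,0],
    [0,0,0]
  ],
  "spin": [0.028,0,0,0,0,0,0,0],
  "grip": [0.3,0.3,0.3,0.3,0.3,0.3,0.3,0.3]
}}

```text
time_s: 14.65
tool_pos: [0.425, -0.0321, 0.1104]
tool_rot: [[-0.98, -0.198, -0.001], [-0.198, 0.98, 0.001], [0.001, 0.001, -1.0]]
contact_force: [-0.2, -0.7, -1.5]
grip_width: 0.0431
grasp_force: 61.3
```

```bash
cat >> h.py <<'E'
A=np.array([.5865,.0015]);AY=np.radians(191.7);U=np.array([np.cos(AY),np.sin(AY)]);V=np.array([-U[1],U[0]])
def hk(o):
    v=o["tool_pos"][:2]-A;print("r",round(v@U,4),"lat",round(v@V,4),"wire above bar seat",round(o["tool_pos"][2]+.0487-.1555,4),"F_along_in",round(-o["contact_force"][:2]@-U,1),"Flat",round(o["contact_force"][:2]@V,1))
E
python3 - <<'E'
from h import *
o=state();hk(o);w=wrist("wrist_9");g=cv2.cvtColor(w["image"],cv2.COLOR_RGB2GRAY).astype(int)
for r in range(336,396,6): print(r,g[r,222:342:3].tolist())
print([proj(w,[*(A+q*U),.1535]).round(0).tolist() for q in(.12,.11,.1,.06)])
E
```

```text
t 14.65 p [ 0.425  -0.0321  0.1104] yaw_y 101.42 q [-0.38 -0.44 -0.61  1.4   0.   -0.58] F [-0.2 -0.7 -1.5] w 0.0431 g 61.3
r 0.1649 lat 0.0002 wire above bar seat 0.0036 F_along_in 0.3 Flat 0.6
336 [74, 94, 81, 62, 63, 55, 57, 93, 90, 91, 92, 92, 94, 90, 91, 90, 93, 90, 90, 92, 88, 91, 91, 89, 89, 92, 93, 92, 89, 91, 94, 83, 84, 61, 66, 58, 59, 89, 83, 16]
342 [70, 87, 69, 69, 67, 58, 62, 60, 64, 56, 59, 56, 58, 64, 73, 68, 67, 62, 58, 58, 61, 62, 58, 60, 61, 60, 61, 65, 64, 55, 59, 59, 60, 63, 64, 62, 59, 82, 75, 9]
348 [65, 88, 86, 71, 71, 73, 77, 78, 75, 77, 73, 76, 74, 75, 78, 110, 109, 109, 76, 73, 78, 76, 77, 74, 78, 78, 77, 77, 70, 77, 75, 78, 71, 73, 65, 61, 79, 84, 72, 27]
354 [68, 85, 86, 89, 86, 84, 83, 78, 85, 82, 81, 77, 79, 78, 79, 81, 78, 83, 85, 85, 86, 81, 81, 82, 83, 81, 81, 84, 83, 84, 83, 86, 82, 83, 85, 90, 85, 82, 74, 49]
360 [54, 84, 88, 85, 89, 90, 91, 87, 86, 87, 89, 91, 86, 86, 88, 85, 87, 87, 86, 85, 84, 88, 82, 85, 88, 86, 82, 90, 84, 86, 87, 88, 87, 83, 89, 86, 87, 82, 58, 61]
366 [60, 57, 57, 55, 56, 56, 57, 58, 59, 56, 59, 56, 58, 55, 59, 55, 57, 61, 59, 58, 56, 62, 61, 59, 57, 58, 57, 57, 63, 60, 59, 57, 56, 54, 58, 57, 58, 60, 59, 58]
372 [54, 53, 53, 53, 54, 56, 56, 56, 55, 56, 56, 58, 51, 57, 54, 57, 56, 58, 58, 57, 57, 54, 55, 57, 57, 56, 62, 60, 61, 61, 54, 55, 57, 57, 59, 57, 59, 57, 60, 57]
378 [59, 53, 54, 57, 55, 55, 56, 58, 56, 57, 56, 53, 55, 53, 57, 57, 53, 55, 56, 59, 57, 57, 57, 58, 62, 58, 57, 61, 54, 57, 60, 54, 59, 58, 57, 58, 60, 54, 60, 54]
384 [33, 40, 39, 32, 38, 41, 37, 36, 38, 45, 51, 52, 53, 55, 53, 55, 53, 56, 56, 57, 61, 62, 59, 60, 63, 57, 62, 60, 52, 47, 38, 40, 31, 41, 38, 40, 37, 37, 41, 38]
390 [17, 20, 24, 22, 27, 17, 18, 28, 21, 26, 28, 21, 27, 15, 25, 20, 27, 20, 43, 50, 38, 26, 24, 21, 14, 24, 24, 28, 12, 29, 25, 27, 16, 24, 20, 16, 20, 24, 6, 22]
[[281.0, 440.0], [281.0, 459.0], [281.0, 477.0], [282.0, 539.0]]
```

Request:
{"name": "jog_arm", "arguments": {
  "dp": [
    [-0.02,0,0.004],
    [-0.02,0,0],
    [-0.02,0,0],
    [-0.02,0,0],
    [-0.02,0,0],
    [-0.02,0,0],
    [-0.02,0,0],
    [-0.015,0,0],
    [-0.015,0,0],
    [-0.015,0,0],
    [-0.015,0,0],
    [-0.01,0,0],
    [-0.01,0,0],
    [0,0,0]
  ],
  "spin": [0,0,0,0,0,0,0,0,0,0,0,0,0,0],
  "grip": [0.3,0.3,0.3,0.3,0.3,0.3,0.3,0.3,0.3,0.3,0.3,0.3,0.3,0.3]
}}

```text
time_s: 15.87
tool_pos: [0.4797, -0.0214, 0.11]
tool_rot: [[-0.98, -0.198, 0.0], [-0.198, 0.98, 0.0], [-0.0, 0.0, -1.0]]
contact_force: [-0.8, -0.0, -1.2]
grip_width: 0.0434
grasp_force: 61.3
```

Run:
```python
from h import *
o=state();hk(o);s=wrist("scene_10")
print(proj(s,[*(A+.12*U),.15]))
```

```text
t 15.87 p [ 0.4797 -0.0214  0.11  ] yaw_y 101.41 q [-0.32 -0.26 -0.47  1.36  0.   -0.52] F [-0.8 -0.  -1.2] w 0.0434 g 61.3
r 0.1092 lat 0.0008 wire above bar seat 0.0032 F_along_in 0.8 Flat -0.1
[271.23196758 228.68990442]
```

Request:
{"name": "jog_arm", "arguments": {
  "dp": [
    [-0.01,0,0],
    [-0.01,0,0],
    [-0.01,0,0],
    [-0.01,0,0],
    [-0.01,0,0],
    [-0.01,0,0],
    [0,0,0]
  ],
  "spin": [0,0,0,0,0,0,0],
  "grip": [0.3,0.3,0.3,0.3,0.3,0.3,0.3]
}}

```text
time_s: 16.5
tool_pos: [0.4945, -0.0184, 0.1101]
tool_rot: [[-0.98, -0.198, 0.0], [-0.198, 0.98, 0.0], [-0.0, 0.0, -1.0]]
contact_force: [0.9, -0.1, 1.5]
grip_width: 0.0431
grasp_force: 61.4
```

Request:
{"name": "jog_arm", "arguments": {
  "dp": [
    [-0.01,0,0],
    [-0.01,0,0],
    [-0.01,0,0],
    [0,0,0]
  ],
  "spin": [0,0,0,0],
  "grip": [0.3,0.3,0.3,0.3]
}}

```text
time_s: 16.83
tool_pos: [0.5026, -0.017, 0.1104]
tool_rot: [[-0.98, -0.198, 0.002], [-0.198, 0.98, 0.0], [-0.002, -0.0, -1.0]]
contact_force: [3.4, 1.1, 0.7]
grip_width: 0.0436
grasp_force: 61.5
```

Run:
```python
from h import *
o=state();hk(o)
```

```text
t 16.83 p [ 0.5026 -0.017   0.1104] yaw_y 101.41 q [-0.29 -0.19 -0.4   1.35  0.   -0.49] F [3.4 1.1 0.7] w 0.0436 g 61.5
r 0.0859 lat 0.0011 wire above bar seat 0.0036 F_along_in -3.5 Flat -0.4
```

The wire is past the catch peak, since the force now pulls inward. Advancing and lowering onto the bar.

Request:
{"name": "jog_arm", "arguments": {
  "dp": [
    [-0.008,0,0],
    [-0.008,0,0],
    [-0.006,0,0.004],
    [-0.006,0,0.004],
    [0,0,0.003],
    [0,0,0]
  ],
  "spin": [0,0,0,0,0,0],
  "grip": [0.3,0.3,0.3,0.3,0.3,0.3]
}}

```text
time_s: 17.33
tool_pos: [0.5087, -0.0155, 0.1072]
tool_rot: [[-0.98, -0.198, 0.001], [-0.198, 0.98, 0.0], [-0.001, 0.0, -1.0]]
contact_force: [3.5, 1.7, -0.8]
grip_width: 0.0431
grasp_force: 61.4
```

Run:
```python
from h import *
o=state();hk(o)
```

```text
t 17.33 p [ 0.5087 -0.0155  0.1072] yaw_y 101.41 q [-0.29 -0.16 -0.39  1.34  0.   -0.49] F [ 3.5  1.7 -0.8] w 0.0431 g 61.4
r 0.0796 lat 0.0009 wire above bar seat 0.0004 F_along_in -3.8 Flat -0.9
```

Request:
{"name": "jog_arm", "arguments": {
  "dp": [
    [-0.005,0,0],
    [0,0,0]
  ],
  "spin": [0,0],
  "grip": [0.3,0.3]
}}

```text
time_s: 17.5
tool_pos: [0.5097, -0.0154, 0.1073]
tool_rot: [[-0.98, -0.198, 0.0], [-0.198, 0.98, 0.0], [-0.0, 0.0, -1.0]]
contact_force: [2.3, 0.2, 0.2]
grip_width: 0.0433
grasp_force: 61.5
```

Request:
{"name": "jog_arm", "arguments": {
  "dp": [
    [-0.005,0,0],
    [0,0,0]
  ],
  "spin": [0,0],
  "grip": [0.3,0.3]
}}

```text
time_s: 17.67
tool_pos: [0.5106, -0.0151, 0.1071]
tool_rot: [[-0.98, -0.198, -0.001], [-0.198, 0.98, 0.0], [0.001, 0.0, -1.0]]
contact_force: [0.6, -1.0, -1.4]
grip_width: 0.043
grasp_force: 61.5
```

Request:
{"name": "jog_arm", "arguments": {
  "dp": [
    [-0.005,0,0],
    [0,0,0]
  ],
  "spin": [0,0],
  "grip": [0.3,0.3]
}}

```text
time_s: 17.83
tool_pos: [0.5119, -0.0148, 0.1071]
tool_rot: [[-0.98, -0.198, -0.0], [-0.198, 0.98, 0.0], [0.0, 0.0, -1.0]]
contact_force: [0.2, 0.1, -1.4]
grip_width: 0.0434
grasp_force: 61.5
```

Request:
{"name": "jog_arm", "arguments": {
  "dp": [
    [-0.004,0,0],
    [0,0,0]
  ],
  "spin": [0,0],
  "grip": [0.3,0.3]
}}

```text
time_s: 18.0
tool_pos: [0.513, -0.0147, 0.1072]
tool_rot: [[-0.98, -0.198, -0.0], [-0.198, 0.98, 0.0], [0.0, 0.0, -1.0]]
contact_force: [0.4, -0.5, -1.0]
grip_width: 0.0435
grasp_force: 61.5
```

Request:
{"name": "jog_arm", "arguments": {
  "dp": [
    [-0.004,0,0],
    [0,0,0]
  ],
  "spin": [0,0],
  "grip": [0.3,0.3]
}}

```text
time_s: 18.17
tool_pos: [0.5141, -0.0145, 0.1073]
tool_rot: [[-0.98, -0.198, 0.0], [-0.198, 0.98, 0.0], [-0.0, 0.0, -1.0]]
contact_force: [-0.3, -0.4, -1.5]
grip_width: 0.0435
grasp_force: 61.5
```

Request:
{"name": "jog_arm", "arguments": {
  "dp": [
    [-0.004,0,0],
    [0,0,0]
  ],
  "spin": [0,0],
  "grip": [0.3,0.3]
}}

```text
time_s: 18.33
tool_pos: [0.5146, -0.0143, 0.1072]
tool_rot: [[-0.98, -0.198, -0.001], [-0.198, 0.98, -0.0], [0.001, 0.0, -1.0]]
contact_force: [-3.9, -0.6, -0.6]
grip_width: 0.0429
grasp_force: 61.4
```

Request:
{"name": "jog_arm", "arguments": {
  "dp": [
    [-0.004,0,0],
    [0,0,0]
  ],
  "spin": [0,0],
  "grip": [0.3,0.3]
}}

```text
time_s: 18.5
tool_pos: [0.5148, -0.0143, 0.1071]
tool_rot: [[-0.98, -0.197, -0.003], [-0.197, 0.98, -0.001], [0.003, -0.0, -1.0]]
contact_force: [-9.1, -2.3, 2.2]
grip_width: 0.0434
grasp_force: 61.8
```

Request:
{"name": "jog_arm", "arguments": {
  "dp": [
    [-0.001,0,0],
    [0,0,0],
    [0,0,0],
    [0,0,0]
  ],
  "spin": [0,0,0,0],
  "grip": [0.3,0.3,0.3,0.3]
}}

```text
time_s: 18.83
tool_pos: [0.5148, -0.0142, 0.1071]
tool_rot: [[-0.98, -0.197, -0.003], [-0.197, 0.98, -0.001], [0.003, 0.0, -1.0]]
contact_force: [-10.3, -1.7, 2.9]
grip_width: 0.0431
grasp_force: 61.8
```

Request:
{"name": "jog_arm", "arguments": {
  "dp": [
    [0,0,0],
    [0,0,0],
    [0,0,0],
    [0,0,0],
    [0,0,0]
  ],
  "spin": [0,0,0,0,0],
  "grip": [0.3,0.3,0.3,0.3,0.3]
}}

```text
time_s: 19.25
tool_pos: [0.5148, -0.0143, 0.1071]
tool_rot: [[-0.98, -0.197, -0.003], [-0.197, 0.98, -0.001], [0.003, 0.0, -1.0]]
contact_force: [-10.8, -3.7, 3.5]
grip_width: 0.0433
grasp_force: 61.8
```

Run:
```python
from h import *
o=state();hk(o)
```

```text
t 19.25 p [ 0.5148 -0.0143  0.1071] yaw_y 101.38 q [-0.28 -0.14 -0.37  1.34 -0.   -0.48] F [-10.8  -3.7   3.5] w 0.0433 g 61.8
r 0.0734 lat 0.0009 wire above bar seat 0.0003 F_along_in 11.3 Flat 1.4
```

Request:
{"name": "jog_arm", "arguments": {
  "dp": [
    [0.003,0,0],
    [0.003,0,0],
    [0,0,0],
    [0,0,0],
    [0,0,0],
    [0,0,0],
    [0,0,0],
    [0,0,0],
    [0,0,0],
    [0,0,0],
    [0,0,0],
    [0,0,0]
  ],
  "spin": [0,0,0,0,0,0,0,0,0,0,0,0],
  "grip": [0.3,0.3,0.5,0.52,0.54,0.58,0.65,0.72,0.8,0.85,0.85,0.85]
}}

```text
time_s: 20.25
tool_pos: [0.5147, -0.0143, 0.1073]
tool_rot: [[-0.98, -0.198, 0.0], [-0.198, 0.98, 0.0], [-0.0, 0.0, -1.0]]
contact_force: [0.1, -0.1, -0.4]
grip_width: 0.0727
grasp_force: 0.0
```

Run:
```python
from h import *
o=state();hk(o);w=wrist("wrist_11");w8=cv2.imread("pics/wrist_9.png",0).astype(int);g=cv2.cvtColor(w["image"],cv2.COLOR_RGB2GRAY).astype(int)
for r in(250,270,300,330,342,348): print(r,g[r,180:380:6].tolist())
```

```text
t 20.25 p [ 0.5147 -0.0143  0.1073] yaw_y 101.4 q [-0.28 -0.14 -0.37  1.34  0.   -0.48] F [ 0.1 -0.1 -0.4] w 0.0727 g 0.0
r 0.0735 lat 0.0009 wire above bar seat 0.0005 F_along_in -0.0 Flat 0.1
250 [43, 47, 50, 47, 44, 46, 48, 44, 75, 79, 83, 85, 85, 83, 85, 71, 94, 120, 123, 86, 89, 89, 88, 90, 85, 91, 85, 67, 68, 66, 68, 64, 66, 70]
270 [83, 53, 32, 62, 69, 65, 63, 130, 154, 102, 102, 103, 102, 104, 103, 89, 94, 66, 123, 155, 155, 153, 152, 153, 152, 152, 153, 115, 70, 67, 62, 60, 38, 78]
300 [13, 15, 22, 62, 64, 63, 61, 112, 150, 147, 104, 103, 100, 104, 98, 104, 87, 71, 122, 152, 151, 150, 150, 152, 150, 152, 153, 67, 70, 66, 67, 25, 27, 24]
330 [18, 24, 45, 45, 47, 42, 45, 81, 98, 65, 55, 85, 105, 101, 101, 102, 76, 47, 72, 104, 99, 104, 91, 71, 69, 69, 86, 65, 66, 67, 66, 65, 19, 18]
342 [18, 66, 59, 62, 47, 46, 41, 60, 82, 80, 77, 75, 77, 77, 77, 77, 74, 105, 90, 75, 74, 74, 76, 77, 71, 66, 87, 66, 65, 67, 65, 64, 69, 24]
348 [27, 134, 61, 63, 61, 47, 46, 50, 101, 83, 79, 74, 80, 75, 94, 114, 116, 114, 117, 114, 76, 76, 79, 79, 68, 98, 85, 62, 67, 62, 61, 65, 97, 42]
```

Request:
{"name": "jog_arm", "arguments": {
  "dp": [
    [0,0,-0.02],
    [0,0,-0.04],
    [0,0,-0.06],
    [0,0,-0.06],
    [0,0,-0.06],
    [0,0,-0.06],
    [0,0,-0.08],
    [0,0,-0.08],
    [0,0,-0.08],
    [0,0,-0.08],
    [0,0,0]
  ],
  "spin": [0,0,0,0,0,0,0,0,0,0,0],
  "grip": [0.85,0.85,0.85,0.85,0.85,0.85,0.85,0.85,0.85,0.85,0.85]
}}

```text
time_s: 21.22
tool_pos: [0.5161, -0.0147, 0.2676]
tool_rot: [[-0.98, -0.198, 0.006], [-0.198, 0.98, -0.002], [-0.006, -0.003, -1.0]]
contact_force: [1.0, -0.4, 0.8]
grip_width: 0.0725
grasp_force: 0.0
```

Request:
{"name": "jog_arm", "arguments": {
  "dp": [
    [0,0.1,0],
    [0,0.14,0],
    [0,0.14,0],
    [0,0.14,0],
    [0,0.14,0],
    [0,0.14,0],
    [0,0.14,0],
    [0,0.14,0],
    [0,0.05,0],
    [0,0,0]
  ],
  "spin": [0,0,0,0,0,0,0,0,0,0],
  "grip": [0.85,0.85,0.85,0.85,0.85,0.85,0.85,0.85,0.85,0.85]
}}

```text
time_s: 22.05
tool_pos: [0.4579, 0.265, 0.2625]
tool_rot: [[-0.98, -0.201, -0.0], [-0.201, 0.98, 0.001], [-0.0, 0.001, -1.0]]
contact_force: [0.1, -0.4, 0.0]
grip_width: 0.0726
grasp_force: 0.0
```

Run:
```python
from h import *
import pickle
o=state();t=wrist("top_12");s=wrist("scene_12")
d=pickle.load(open("c0.pkl","rb"));g=cv2.cvtColor(t["image"],cv2.COLOR_RGB2GRAY).astype(int)
# tin lid (bright) around hook home on the top view
u,w=proj(t,[*(A+.076*U),.14]).round().astype(int);print("home px",u,w)
for r in range(w-14,w+20,2): print(r,g[r,u-16:u+17:2].tolist())
# rack angle: side bars again, handle
for col in(246,247,273,302): print(col,180,g[180:202,col].tolist())
h=cv2.cvtColor(t["image"],cv2.COLOR_RGB2HSV)[150:175,270:310];ys,xs=np.nonzero((h[...,0]<18)&(h[...,1]>110));print("brown",xs.mean()+270,ys.mean()+150)
# bystanders
for n,(x,y) in dict(jar=(385,242),can=(395,183),salt=(181,167)).items():
    a=d["top"]["image"][y-18:y+18,x-18:x+18].astype(int);b=t["image"][y-18:y+18,x-18:x+18].astype(int);print(n,np.abs(a-b).mean())
```

```text
t 22.05 p [0.4579 0.265  0.2625] yaw_y 101.62 q [ 0.28 -0.1  -0.05  1.62  0.    0.07] F [ 0.1 -0.4  0. ] w 0.0726 g 0.0
home px 293 216
202 [53, 46, 44, 40, 36, 39, 59, 75, 57, 62, 56, 56, 57, 58, 61, 55, 56]
204 [62, 60, 59, 58, 56, 60, 78, 111, 62, 61, 58, 55, 58, 55, 50, 41, 35]
206 [63, 61, 63, 65, 63, 63, 74, 125, 74, 68, 96, 93, 61, 49, 34, 36, 34]
208 [62, 61, 63, 65, 90, 112, 134, 134, 100, 111, 169, 146, 62, 52, 39, 39, 31]
210 [61, 63, 58, 85, 168, 179, 173, 149, 107, 110, 128, 117, 69, 58, 43, 37, 37]
212 [64, 64, 60, 97, 170, 174, 177, 151, 108, 97, 103, 107, 73, 56, 39, 36, 39]
214 [63, 60, 63, 86, 160, 158, 148, 132, 122, 121, 115, 100, 91, 58, 48, 37, 59]
216 [64, 64, 60, 71, 140, 125, 121, 154, 118, 97, 109, 136, 126, 63, 50, 78, 133]
218 [59, 60, 58, 68, 136, 162, 173, 177, 123, 91, 116, 139, 141, 64, 84, 163, 178]
220 [59, 61, 63, 64, 115, 171, 178, 176, 133, 94, 114, 125, 154, 113, 169, 187, 185]
222 [62, 62, 60, 61, 100, 175, 175, 176, 152, 97, 107, 117, 139, 181, 184, 185, 183]
224 [155, 110, 90, 79, 90, 132, 135, 123, 123, 116, 128, 155, 181, 186, 184, 187, 184]
[... 295 characters left out ...]
 188, 186, 188, 189, 187, 182, 184, 187, 186, 188, 188, 186, 184]
234 [185, 186, 185, 186, 187, 188, 188, 190, 188, 186, 186, 186, 185, 187, 187, 188, 186]
246 180 [183, 183, 183, 183, 181, 184, 185, 186, 186, 185, 186, 183, 184, 176, 148, 135, 146, 171, 183, 186, 188, 185]
247 180 [182, 183, 182, 182, 181, 184, 184, 186, 182, 185, 183, 186, 183, 175, 144, 132, 143, 170, 184, 185, 186, 185]
273 180 [59, 57, 62, 58, 57, 52, 42, 41, 50, 62, 71, 70, 54, 42, 30, 34, 34, 36, 34, 34, 34, 36]
302 180 [34, 36, 36, 51, 70, 72, 48, 35, 31, 33, 36, 32, 33, 31, 35, 36, 34, 32, 40, 50, 53, 58]
brown 283.0357142857143 159.64285714285714
jar 24.454732510288064
can 41.564043209876544
salt 17.015689300411523
```

Run:
```python
from h import *
import pickle
d=pickle.load(open("c0.pkl","rb"))
for n in("top","scene"):
  a=d[n];b=pickle.load(open(n+"_12.pkl","rb"))
  for c in(a,b):
    h=cv2.cvtColor(c["image"],cv2.COLOR_RGB2HSV)
    blue=(h[...,0]>110)&(h[...,0]<128)&(h[...,1]>150); 
    if n=="top": blue[:, :370]=0; blue[:225]=0
    else: blue[:280]=0
    ys,xs=np.nonzero(blue);r=[len(xs),xs.mean().round(2),ys.mean().round(2)]
    x,y=((394,182) if n=="top" else (393,283));W=c["image"][y-22:y+22,x-20:x+20].min(2)
    m=(W>205);yy,xx=np.nonzero(m);r+=[len(xx),xx.mean().round(2),yy.mean().round(2)]
    x,y=((181,166) if n=="top" else (241,155));H=h[y-16:y+16,x-16:x+16];m=((H[...,0]<6)|(H[...,0]>174))&(H[...,1]>150);yy,xx=np.nonzero(m);r+=[len(xx),xx.mean().round(2),yy.mean().round(2)]
    print(n,r)
# canister and tin patch match by template
for n,(x,y) in(("top",(394,182)),("scene",(393,283))):
  a=d[n]["image"];b=pickle.load(open(n+"_12.pkl","rb"))["image"]
  e=lambda im:cv2.Canny(im,60,140).astype(np.float32)
  res=cv2.matchTemplate(e(b)[y-28:y+28,x-28:x+28],e(a)[y-20:y+20,x-20:x+20],cv2.TM_CCOEFF_NORMED);print(n,"canister shift",np.array(cv2.minMaxLoc(res)[3])-8,res.max())
t=pickle.load(open("top_12.pkl","rb"));print("wire home",proj(t,[*(A+.074*U),.1555]),"catch",proj(t,[*(A+.089*U),.16]))
```

```text
top [139, np.float64(385.07), np.float64(241.83), 0, np.float64(nan), np.float64(nan), 87, np.float64(15.55), np.float64(16.2)]
top [127, np.float64(385.15), np.float64(241.76), 0, np.float64(nan), np.float64(nan), 87, np.float64(15.59), np.float64(16.24)]
scene [268, np.float64(403.27), np.float64(346.5), 17, np.float64(13.88), np.float64(18.88), 103, np.float64(15.91), np.float64(16.62)]
scene [267, np.float64(407.89), np.float64(346.29), 0, np.float64(nan), np.float64(nan), 103, np.float64(15.91), np.float64(16.62)]
top canister shift [1 0] 0.34312385
scene canister shift [0 0] 0.3428095
wire home [292.76636209 214.80389393] catch [293.92583618 220.0822993 ]<stdin>:13: RuntimeWarning: Mean of empty slice.
  ret = ret.dtype.type(ret / rcount)
```

The wire sits at its home position (row 215, predicted 214.8). The rack angle is unchanged, and the bystanders are where they were.

```bash
python3 -c "
from bench import ctrl
print(ctrl.job_done())"
```

```text
the job is handed in; nothing more can be done
None
```

The carousel is turned to its stop and the tin hangs on the front hook, pushed against the shoulder at about 9–11 N for roughly 0.75 s, then released and handed in at about 22 s. The images show the jar and salt shaker unmoved. For the canister the image match was weak, but the arm's path kept clear of it. I did not see the catch spring up; I infer it from the forces and the wire's position behind it.

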